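Put the ball bearing away in its latched case

TASK

Press the red thumb button at the front of the blue-lidded case so that its sprung lid pops fully open, and set the ball bearing down flat between the four posts inside. Then swing the lid over and press it gently down until the latch snaps and it stays shut with the bearing inside. Never push on the button or the lid with 25 N or more, and leave the other things on the bench where they are.

Things in the scene. Friction and masses are not known exactly. Their poses are not given: they have to be found in the camera images.
- case: Grey case, 112 (x) by 136 (y) by 32 mm high without its lid, screwed to the bench. Origin: centre of its underside, on the bench. Its own x axis points from the latch (front) to the lid hinge (back), z up. Walls and floor 5 mm thick.
- pocket (a point): Where the bearing's centre is when it is seated: centre of the case, 12 mm above the bench (7 mm above the inner floor). Four chamfered 8 mm round posts, 10 mm high, stand round it at 23.2 mm either way along the case's x and 18.2 mm either way along its y, about 1.5 mm clear of the bearing. The gaps for the fingers are 38 mm wide on the case's two y sides and 28 mm on its x sides. Axes as the case.
- button_nominal (a point): Nominal centre of the top of the red thumb button (23 mm across), 100 mm in front of the case's centre, 26 mm above the bench; fixed to the case. The button is screwed up or down on its stem: its true top is up to 6.5 mm above or below this point (not measured). Pressed down it goes 6 mm to a hard stop against a spring of 3 to 6 N, frees the lid after 3 to 5 mm, and springs back.
- latch (a joint): Angle of the latch rocker in rad: 0 at rest (hook over the lid's tooth), grows as the button is pressed, 0.21 at its stop; the button's lever arm is 30 mm. It also swings aside by itself while the lid is pressed past the hook.
- lid (a joint): Lid angle, rad: 0.01 latched, 0 on its firm rubber stop, 1.8 fully open (leaning back, away from the button). A spring always drives it open (3 to 4 N at its front edge when nearly shut). Closing, the tooth meets the hook at 0.11; pushing it past takes 8 to 12 N down at the push patch; the hook snaps over it at 0.06 to 0.01 and the push drops; then at the stop the force climbs fast.
- lid_hinge (a point): Middle of the lid's hinge line, 56 mm behind the case's centre and 34 mm above the bench; the hinge runs along the case's y. Axes as the case, it does not turn.
- lid_push (a point): Middle of the dark rubber push patch on the lid's outer (upper) face, 94 mm from the hinge line and 6 mm to its outer side; it moves with the lid. The lid is a blue plate 112 by 136 by 8 mm (its top 40 mm above the bench when shut), with a steel tooth below its front edge. Its z axis points out of the outer face.
- bearing_centre (a point): Centre of the steel ball bearing, 47 mm outside diameter, 14 mm thick, lying flat on the bench, 0.13 kg. z along its axis.
- ball_bearing: The same bearing; origin at the centre of its underside.
- nut_m12_0: Bystander: steel hexagon nut 19x22x11 mm; origin under its centre.
- magnet_dish: Bystander: round steel parts dish, 106 mm across, 24 mm high, fixed to the bench; origin under its centre.
- tape_1: Bystander: roll of black tape, 62 mm across, 19 mm high; origin under its centre.
- hex_key: Bystander: black hexagon key, 38x114x8 mm; origin under its centre.
Things that resemble listed ones, but are neither listed nor needed, are in the scene too. Of the things that look like the ball_bearing, the smallest one is meant.

How it is judged:
By the outcome, as a careful person would: the job done as asked, in the order asked, and still so for the second after the job is handed in, with the robot touching nothing.
It also fails if it takes over 69 s, if anything falls off the work surface, if the arm or the gripper's body presses on something with over 40 N, if the wrist force passes 120 N, or if a joint passes its speed limit or range.

ROBOT

A 6-joint arm with a two-finger parallel gripper is mounted at the origin on a cart in front of the work surface, level with it; the furniture and walls round the work are solid. World frame = base frame: x ahead of the robot, y to its left, z up, the work surface at z = 0. Lengths are in mm, angles in rad, forces in N, time in s.
With the tool pointing down it reaches from about 350 to 875 mm from the base axis. Payload 4.2 kg.
Tool frame: the origin (TCP) lies at the very end of the fingers, on their centre line; the grasp point (between the pads) lies 19 mm behind it; z points along the fingers, y is the direction in which the jaws open and shut (so a half turn about z gives the same grasp; the last joint's range is limited). The gripper opens to 85 mm and grips with 20 to 120 N. Pads are 22 mm wide; open, the fingers measure 114 mm over their backs; the gripper's body (76 mm by 85 mm) begins 54 mm behind the grasp point. The pads swing forward as they close: fully open they stand 13 mm farther back than shut.
Start: joints at [1.539, 0.385, 0.008, 0, -1.194, -0.259], TCP at [179.167, 598.747, 231.312] pointing down, gripper open.
Joint ranges: [-3.14, 3.14], [-1.21, 2.06], [-1.07, 1.41], [-3.16, 2.05], [-2.99, -0.16], [-3.1, 3.1]. Speed limits (rad/s): [2.79, 2.79, 3.14, 3.14, 3.14, 3.14].

INTERFACE

Orientations are given as a unit quaternion [x, y, z, w].
In Python, from bench import arm, optics, job gives the robot as it stands.
- The arm moves only by the tool send_rows, never from a script. Its argument "steps" is a list that holds one entry, the list of rows, each a list of 5 numbers: the shift along the tool's x, y, z in cm, then the turn about the tool's z in rad, then the opening, from 0 (shut) to 1 (fully open). A call has 1 to 10 rows; each row shifts and turns the pose as measured when the row begins, along the tool's axes as they then stand; what a row does not reach is not made up. A row lasts 1/12 s, in which the tool goes at most 41.7 mm and 7.16 degrees, less where a joint would pass 70% of its speed; a pose out of reach is approached as far as the arm can. A call with a gripper value outside its range is refused whole. The fingers move at their own pace and stop on an object; the grip force is fixed at half the most. Time passes only in rows, so rows that do not move let the fingers close. It gives the time, the measured TCP pose, the force and the opening at its end, in the units of the state.
- arm.read_state(): the state, without advancing time (a new reading comes with each control period).
- optics.get_image(name): name is "side" or "top"; returns (picture, depth): 400x640x3 uint8, blue, green, red; 400x640 float32, mm along the optical axis (not along the pixel's ray), 0 where there is no reading.
- optics.get_calibration(name): a dict with "K" (3x3 intrinsics, pixels), "rvec" (rotation vector, rad) and "tvec" (3), from world to camera coordinates, as OpenCV has them. Camera axes: x right, y down, z forward; pixel columns grow to the right and rows downward; lengths in mm; the calibration is good to about 2 mm. A picture is of the moment at which its call begins. get_calibration takes no time and is no camera call.
- job.job_done(): hands the job in, once; it reports no verdict.
The state is a dict: "clock": time; "joints": joint angles; "joint_vel": joint speeds; "joint_efforts": joint torques, N m; "position": TCP position; "ee_rot": TCP orientation; "contact_force": force on the tool from outside, world axes, zero at the start; "wrist_torque": the same for the moment, N m; "gripper_width": finger opening in mm.
Only numpy, scipy, OpenCV 4.12 (cv2) and the standard library are available. Lean on these libraries where they do the work, as an engineer would, in place of code of your own. Each camera call takes 0.05 s, during which the arm holds its last target. There are 200 camera calls.

## Working session

There is one attempt and no reset: what is moved stays moved. The work goes in short steps, Python scripts to look and compute and a tool call to move; the robot and the scene stay as the last step left them, time stands still between calls to the robot, and variables do not carry over. Pictures are saved under pics/ and viewed, about 8 in all and at most 12, crops included, and the job is handed in when it is done.

Besides the shell and the picture viewer there is one more tool, called after "Call:" as name(argument=value, ...) on one line, values as JSON. send_rows: Moves the arm, as the interface text tells. Its arguments: {"type":"object","properties":{"steps":{"type":"array","items":{"type":"array","items":{"type":"array","items":{"type":"number"}}}}},"required":["steps"]}

```bash
mkdir -p pics; ls; cat > h.py <<'E'
import numpy as np, cv2
from bench import arm, optics, job
from scipy.spatial.transform import Rotation as R
def cal(n):
    c=optics.get_calibration(n); return np.array(c["K"]),cv2.Rodrigues(np.array(c["rvec"],float))[0],np.array(c["tvec"],float).ravel()
def snap(n,tag):
    im,d=optics.get_image(n); cv2.imwrite(f"pics/{tag}.png",im); np.save(f"pics/{tag}.npy",d); return im,d
def px(n,u,v,d):  # pixel+depth -> world
    K,Rm,t=cal(n); p=np.linalg.inv(K)@[u,v,1]*d; return Rm.T@(p-t)
def pz(n,u,v,z):  # pixel on plane z
    K,Rm,t=cal(n); r=Rm.T@(np.linalg.inv(K)@[u,v,1]); o=-Rm.T@t; return o+r*(z-o[2])/r[2]
def proj(n,P):
    K,Rm,t=cal(n); q=K@(Rm@np.array(P,float)+t); return q[:2]/q[2]
E
python3 - <<'E'
from h import *
for n in("top","side"):
    im,d=snap(n,n+"0"); K,Rm,t=cal(n); print(n,-Rm.T@t,K[0,0])
s=arm.read_state();print(s)
E
```

```text
pics
top [ 444.64556561   12.25371983 1417.32983652] 387.6142650646864
side [321.89834114 973.75000225 897.39088925] 488.18668162931374
{'clock': 0.1, 'joints': array([ 1.53857327e+00,  3.85500856e-01,  6.72520620e-03, -4.03238791e-04,
       -1.19399128e+00, -2.58579916e-01]), 'joint_vel': array([-0.00077598, -0.00080217,  0.00346888,  0.0009585 ,  0.00010612,
       -0.00018522]), 'joint_efforts': array([-4.65489211e-04, -3.93323207e+01,  1.88928992e+01,  4.19804022e+00,
       -2.62483205e-03,  5.43284756e-06]), 'position': array([179.05538953, 598.24893532, 230.30829366]), 'ee_rot': array([ 9.89436538e-01, -1.44963205e-01, -7.49254078e-05,  1.00016457e-03]), 'contact_force': array([0.32245841, 0.12610785, 0.92723237]), 'wrist_torque': array([-0.06882237, -0.00478119, -0.01623288]), 'gripper_width': 85.88952454151769}
```

View pics/top0.png

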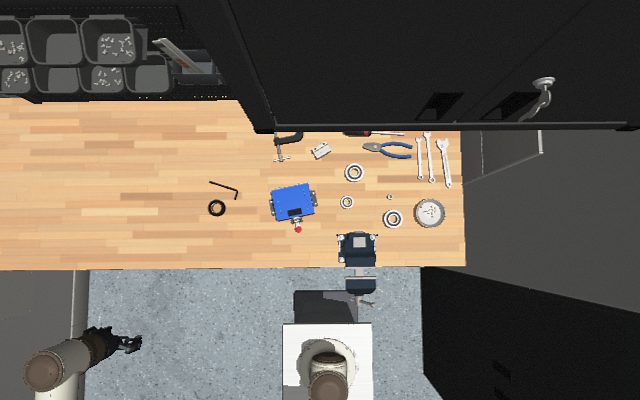

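View pics/side0.png

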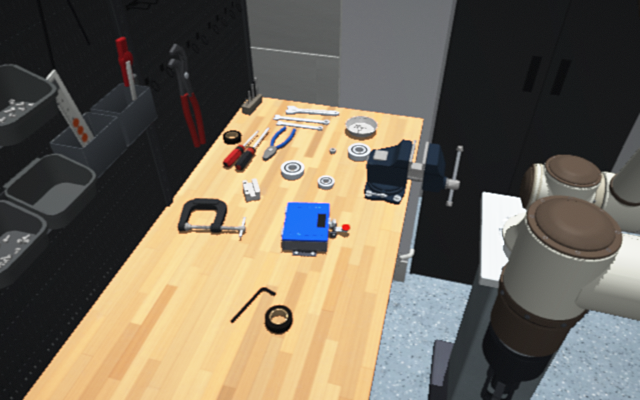

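The top view shows the case at about (293,203), the red button at (298,229), and the smallest bearing at (347,202). The vise is at (358,250), the dish at (429,213), and the tape and hex key are on the left.

```bash
python3 - <<'E'
from h import *
im=cv2.imread("pics/top0.png"); d=np.load("pics/top0.npy")
a=cv2.resize(im[170:250,260:380],None,fx=6.6,fy=6.6,interpolation=cv2.INTER_CUBIC)
cv2.imwrite("pics/c1.png",a)
s=cv2.imread("pics/side0.png")
b=cv2.resize(s[160:270,270:380],None,fx=5.4,fy=5.4,interpolation=cv2.INTER_CUBIC); cv2.imwrite("pics/c2.png",b)
# blue lid: minAreaRect
for n,I,z in(("top",im,40),("side",s,40)):
    h=cv2.cvtColor(I,cv2.COLOR_BGR2HSV)
    m=cv2.inRange(h,(108,150,80),(125,255,255)); 
    nb,l,st,ce=cv2.connectedComponentsWithStats(m); k=1+np.argmax(st[1:,4]); print(n,st[k],ce[k])
    c=cv2.findContours((l==k).astype(np.uint8),0,2)[0][0]
    P=np.array([pz(n,u,v,z)[:2] for u,v in cv2.convexHull(c)[:,0]],np.float32)
    print(cv2.minAreaRect(P))
    m=cv2.inRange(h,(0,170,100),(6,255,255)); nb,l,st,ce=cv2.connectedComponentsWithStats(m)
    for k in range(1,nb):
        if st[k,4]>5: print("red",st[k],ce[k],pz(n,*ce[k],26))
for p in((347,202),(298,229),(293,203),(358,250),(358,236)):
    dd=d[p[1],p[0]]; print(p,dd,px("top",*p,dd))
print(proj("top",[179,599,230]),proj("top",[0,0,0]))
E
```

```text
top [ 271  183   43   38 1080] [291.92037037 201.13240741]
((584.2540283203125, 121.19812774658203), (111.27632141113281, 135.7301483154297), 11.338078498840332)
red [364 131   4   4   8] [365.75 132.5 ] [ 838.90817458 -147.66037966   26.        ]
red [295 227   6   5  24] [297.875 229.   ] [487.62402774 102.11675007  26.        ]
side [ 282  203   47   39 1559] [305.45093008 222.27581783]
((583.2808837890625, 125.17434692382812), (111.21138763427734, 138.14132690429688), 11.590227127075195)
red [184  94   3   3   6] [185.          94.83333333] [1186.58355747 -402.11365923   26.        ]
red [239 145   6   4   9] [241.66666667 146.33333333] [ 871.35251512 -155.77170865   26.        ]
red [224 149  17  16 124] [232.62903226 156.49193548] [878.03140117 -99.75434249  26.        ]
red [248 148   6   5  18] [250.83333333 149.66666667] [ 837.67363063 -146.40626262   26.        ]
red [342 224   8   7  37] [345.7027027  226.89189189] [485.19031043 106.680362    26.        ]
(347, 202) 1422.0886 [585.7233124  -76.81288846   2.60341567]
(298, 229) 1389.564 [487.62979869 101.68898174  25.68728792]
(293, 203) 1381.6235 [579.85488178 118.22123796  41.70224565]
(358, 250) 1299.3817 [ 412.94469736 -104.64991984  110.7022006 ]
(358, 236) 1310.1742 [ 459.81816797 -106.01814474  104.00633856]
[127.12984824 331.94057141] [327.56566424 366.80885454]
```

View pics/c1.png

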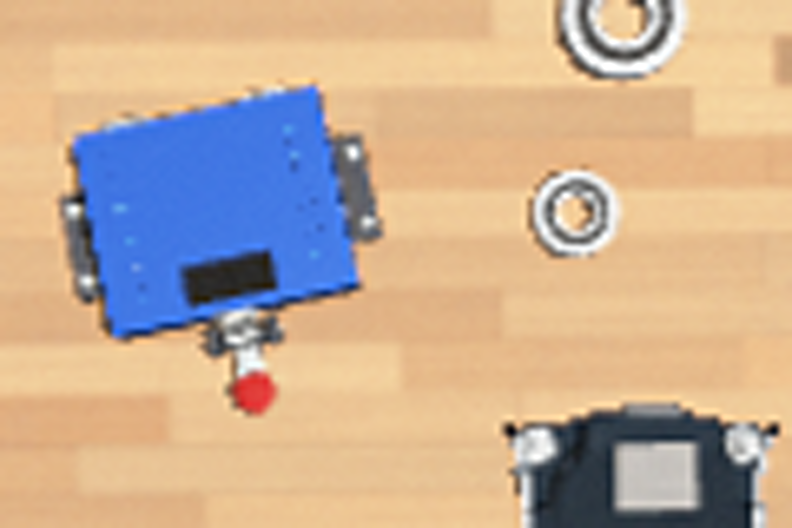

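View pics/c2.png

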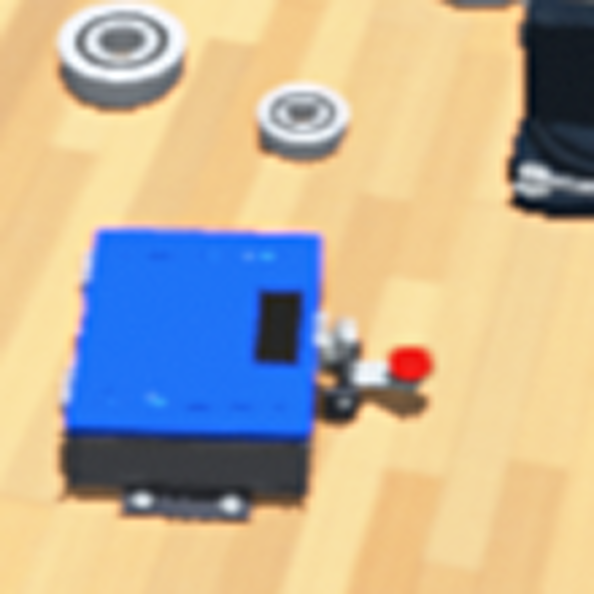

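The crops show the case turned about 11.4° from world +x (the button is towards the robot) and the 47 mm bearing at top px (347,202). The lid fit gives 111×136 mm, which matches the stated size. I'll move towards the button now.

Call:
send_rows(steps=[[[0,0,0,-0.122,0],[0,0,0,-0.122,0],[0,0,0,-0.122,0],[0,0,0,-0.122,0],[1.3,3.6,0,0,0],[1.3,3.6,0,0,0],[1.3,3.6,0,0,0],[1.3,3.6,0,0,0],[1.3,3.6,0,0,0],[1.3,3.6,0,0,0]]])

```text
clock: 0.93
position: [300.9, 399.7, 223.2]
ee_rot: [0.994, 0.113, -0.003, 0.006]
contact_force: [0.7, 0.6, -0.5]
gripper_width: -0.2
```

```bash
cat >> h.py <<'E'
YAW=0.199
def to(x,y,z=None,yaw=YAW):
    s=arm.read_state(); p=s["position"]; r=R.from_quat(s["ee_rot"]); M=r.as_matrix()
    psi=np.arctan2(M[1,0],M[0,0]); dz=0 if z is None else z-p[2]
    c,q=np.cos(yaw),np.sin(yaw); dx,dy=x-p[0],y-p[1]
    print("clk %.2f"%s["clock"],"pos",p.round(1),"yaw %.3f"%psi,"tilt",M[:,2].round(3),"F",s["contact_force"].round(1),"w %.1f"%s["gripper_width"])
    print(" go cm (after turn): x %.2f y %.2f z %.2f turn %.3f"%((dx*c+dy*q)/10,(dx*q-dy*c)/10,-dz/10,psi-yaw))
E
python3 - <<'E'
from h import *
to(484.5,102,60)
print(pz("top",346.85,201.7,14),pz("side",325.7,180.4,14))
E
```

```text
clk 0.93 pos [300.9 399.7 223.2] yaw 0.226 tilt [-0.004 -0.014 -1.   ] F [ 0.7  0.6 -0.5] w -0.2
 go cm (after turn): x 12.11 y 32.81 z 16.32 turn 0.027
[585.68856662 -75.56454912  14.        ] [583.5112215 -74.7909988  14.       ]
```

Call:
send_rows(steps=[[[1.3,3.6,1.2,0.027,0],[1.3,3.6,1.2,0,0],[1.3,3.6,1.2,0,0],[1.3,3.6,1.2,0,0],[1.3,3.6,1.2,0,0],[1.3,3.6,1.2,0,0],[1.3,3.6,1.2,0,0],[1.3,3.6,1.2,0,0],[1.3,3.2,1.2,0,0],[0,0,0,0,0]]])

```text
clock: 1.77
position: [484.0, 90.2, 113.6]
ee_rot: [0.995, 0.098, -0.003, 0.005]
contact_force: [-0.3, 0.6, -0.7]
gripper_width: 0.3
```

```bash
python3 - <<'E'
from h import *
to(484.5,102,45)
E
```

```text
clk 1.77 pos [484.   90.2 113.6] yaw 0.195 tilt [-0.005 -0.01  -1.   ] F [-0.3  0.6 -0.7] w 0.3
 go cm (after turn): x 0.28 y -1.15 z 6.86 turn -0.004
```

Call:
send_rows(steps=[[[0.25,-1.15,2.5,-0.004,0],[0,0,2.5,0,0],[0,0,1.7,0,0],[0,0,0,0,0],[0,0,0,0,0]]])

```text
clock: 2.18
position: [485.2, 98.6, 43.7]
ee_rot: [0.995, 0.096, -0.003, 0.005]
contact_force: [1.5, -0.1, 0.1]
gripper_width: 0.0
```

```bash
python3 - <<'E'
from h import *
to(484.5,102,34)
E
```

```text
clk 2.18 pos [485.2  98.6  43.7] yaw 0.192 tilt [-0.006 -0.01  -1.   ] F [ 1.5 -0.1  0.1] w 0.0
 go cm (after turn): x 0.00 y -0.35 z 0.97 turn -0.007
```

Call:
send_rows(steps=[[[0,-0.3,0.3,-0.007,0],[0,0,0.3,0,0],[0,0,0.2,0,0],[0,0,0.2,0,0],[0,0,0.15,0,0],[0,0,0.15,0,0],[0,0,0.1,0,0]]])

```text
clock: 2.77
position: [486.9, 104.5, 33.3]
ee_rot: [0.995, 0.101, 0.001, 0.003]
contact_force: [-0.3, 0.1, -0.3]
gripper_width: 0.0
```

Call:
send_rows(steps=[[[-0.2,0.1,0.15,0,0],[0,0,0.15,0,0],[0,0,0.15,0,0],[0,0,0.15,0,0]]])

```text
clock: 3.1
position: [485.2, 102.9, 27.1]
ee_rot: [0.995, 0.101, 0.001, 0.003]
contact_force: [0.3, -0.4, -0.0]
gripper_width: 0.0
```

Call:
send_rows(steps=[[[0,0,0.15,0,0],[0,0,0.1,0,0],[0,0,0.1,0,0]]])

```text
clock: 3.35
position: [485.1, 102.7, 23.1]
ee_rot: [0.995, 0.101, 0.001, 0.003]
contact_force: [-1.0, -0.2, 2.7]
gripper_width: -0.1
```

Call:
send_rows(steps=[[[0,0,0.1,0,0],[0,0,0.1,0,0],[0,0,0.1,0,0]]])

```text
clock: 3.6
position: [484.1, 102.4, 20.1]
ee_rot: [0.995, 0.101, 0.0, 0.003]
contact_force: [-2.2, -0.0, 3.8]
gripper_width: -0.0
```

Call:
send_rows(steps=[[[0,0,0.1,0,0],[0,0,0.1,0,0],[0,0,0,0,0]]])

```text
clock: 3.85
position: [483.7, 102.3, 18.2]
ee_rot: [0.995, 0.101, -0.0, 0.003]
contact_force: [-2.9, -0.3, 6.0]
gripper_width: 0.2
```

```bash
python3 - <<'E'
from h import *
to(484.5,102,45)
im,d=snap("side","s1"); print(d[200:245:8,290:330:8].round(0))
h=cv2.cvtColor(im,cv2.COLOR_BGR2HSV);m=cv2.inRange(h,(108,150,80),(125,255,255));print(cv2.boundingRect(m),m.sum()/255)
E
```

```text
clk 3.85 pos [483.7 102.3  18.2] yaw 0.202 tilt [ 0.    -0.007 -1.   ] F [-2.9 -0.3  6. ] w 0.2
 go cm (after turn): x 0.07 y 0.05 z -2.68 turn 0.003
[[1283. 1249. 1219. 1196. 1187.]
 [1254. 1224. 1194. 1166. 1295.]
 [1227. 1195. 1170. 1143. 1294.]
 [1205. 1172. 1156. 1275. 1280.]
 [1177. 1237. 1254. 1255. 1255.]
 [1195. 1232. 1232. 1236. 1233.]]
(271, 127, 49, 113) 1229.0
```

The lid has popped open (blue region is now tall in the side view). I'll lift clear and head for the bearing.

Call:
send_rows(steps=[[[-0.5,0,-2.0,0,0],[-0.5,0,-3.0,0,0],[0,1,-3.5,0,0],[0,3,-2.5,0,0.8],[0,4,0,0,0.8],[1,4,0,0.1,0.8],[1.5,3.5,0,0.12,0.8],[1.5,2,0,0.12,0.8],[1,0,0,0.12,0.8],[0,0,0,0.12,0.8]]])

```text
clock: 4.73
position: [560.0, -76.4, 136.6]
ee_rot: [0.981, -0.193, 0.009, 0.003]
contact_force: [-0.9, -0.1, 0.1]
gripper_width: 68.1
```

```bash
python3 - <<'E'
from h import *
to(585,-75,60,0.199-np.pi/2); print(arm.read_state()["joints"].round(2))
snap("top","t1"); im,d=snap("side","s2")
t=cv2.imread("pics/top.png") if 0 else cv2.imread("pics/t1.png")
a=cv2.resize(t[150:240,250:370],None,fx=4,fy=4,interpolation=cv2.INTER_CUBIC)
b=cv2.resize(im[110:270,260:360],None,fx=3.2,fy=3.2,interpolation=cv2.INTER_CUBIC)
c=np.zeros((512,800,3),np.uint8); c[:360,:480]=a; c[:512,480:]=b; cv2.imwrite("pics/c3.png",c)
E
```

```text
clk 4.73 pos [560.  -76.4 136.6] yaw -0.389 tilt [ 0.017 -0.008 -1.   ] F [-0.9 -0.1  0.1] w 68.1
 go cm (after turn): x 0.36 y -2.47 z 7.66 turn 0.983
[ 0.16  0.36 -0.29  0.01 -0.9   1.02]
```

View pics/c3.png

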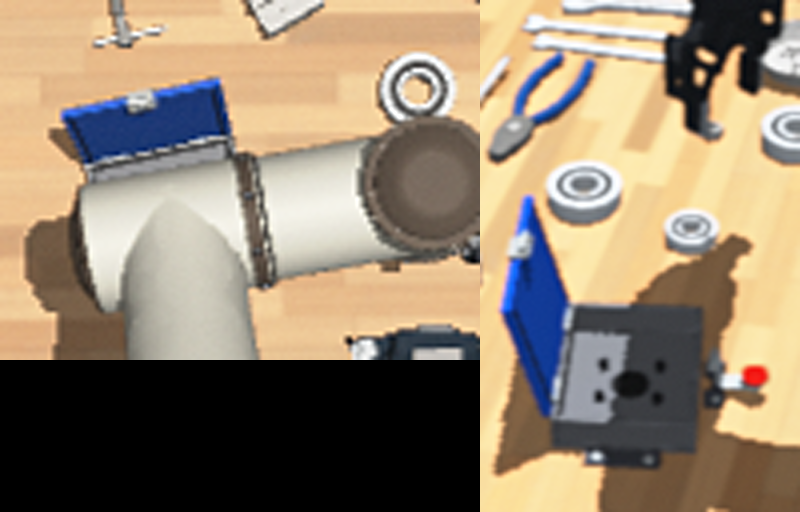

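The lid is fully open: its inner face shows, and the four dark posts and pocket are visible in the side crop. Next I turn and move over the bearing.

Call:
send_rows(steps=[[[0,0,0,0.123,0.85],[0,0,0,0.123,0.85],[0,0,0,0.123,0.85],[0,0,0,0.123,0.85],[0,0,0,0.123,0.85],[0,0,0,0.123,0.85],[0,0,0,0.123,0.85],[0,0,0,0.122,0.85],[0.3,-2.4,3,0,0.85],[0,0,2,0,0.85]]])

```text
clock: 5.67
position: [584.7, -69.6, 88.4]
ee_rot: [0.774, -0.633, 0.012, -0.006]
contact_force: [0.1, 0.1, -0.7]
gripper_width: 72.8
```

```bash
python3 - <<'E'
from h import *
to(585,-75,3,0.199-np.pi/2)
E
```

```text
clk 5.67 pos [584.7 -69.6  88.4] yaw -1.370 tilt [ 0.026 -0.007 -1.   ] F [ 0.1  0.1 -0.7] w 72.8
 go cm (after turn): x 0.53 y 0.08 z 8.54 turn 0.001
```

Call:
send_rows(steps=[[[0.25,0.1,2.5,0,0.85],[0.25,0,2.5,0,0.85],[0,0,1.5,0,0.85],[0,0,1.0,0,0.85],[0,0,0,0,0.85],[0,0,0,0,0.85]]])

```text
clock: 6.17
position: [584.7, -72.3, 5.9]
ee_rot: [0.782, -0.624, 0.011, -0.004]
contact_force: [1.0, -0.3, 0.5]
gripper_width: 72.5
```

```bash
python3 - <<'E'
from h import *
to(585,-75,3,0.199-np.pi/2)
E
```

```text
clk 6.17 pos [584.7 -72.3   5.9] yaw -1.347 tilt [ 0.021 -0.007 -1.   ] F [ 1.  -0.3  0.5] w 72.5
 go cm (after turn): x 0.27 y 0.02 z 0.29 turn 0.025
```

Call:
send_rows(steps=[[[0.25,0,0.25,0.02,0.8],[0,0,0,0,0.4],[0,0,0,0,0.4],[0,0,0,0,0.4],[0,0,0,0,0.4],[0,0,0,0,0.4]]])

```text
clock: 6.67
position: [587.6, -74.2, 8.1]
ee_rot: [0.776, -0.631, 0.013, -0.007]
contact_force: [-0.4, 0.0, -1.5]
gripper_width: 43.4
```

Call:
send_rows(steps=[[[0,0,0,0,0.4],[0,0,0,0,0.4]]])

```text
clock: 6.83
position: [587.6, -74.2, 8.3]
ee_rot: [0.776, -0.631, 0.013, -0.007]
contact_force: [0.5, -0.3, -1.3]
gripper_width: 43.5
```

```bash
python3 - <<'E'
from h import *
to(585,-75,3,0.199-np.pi/2)
im,d=snap("side","s3")
u,v=proj("side",[587,-74,40]).astype(int)
cv2.imwrite("pics/c4.png",cv2.resize(im[v-50:v+50,u-60:u+60],None,fx=6,fy=6,interpolation=cv2.INTER_CUBIC))
E
```

```text
clk 6.83 pos [587.6 -74.2   8.3] yaw -1.365 tilt [ 0.03  -0.006 -1.   ] F [ 0.5 -0.3 -1.3] w 43.5
 go cm (after turn): x 0.02 y 0.27 z 0.53 turn 0.006
```

View pics/c4.png

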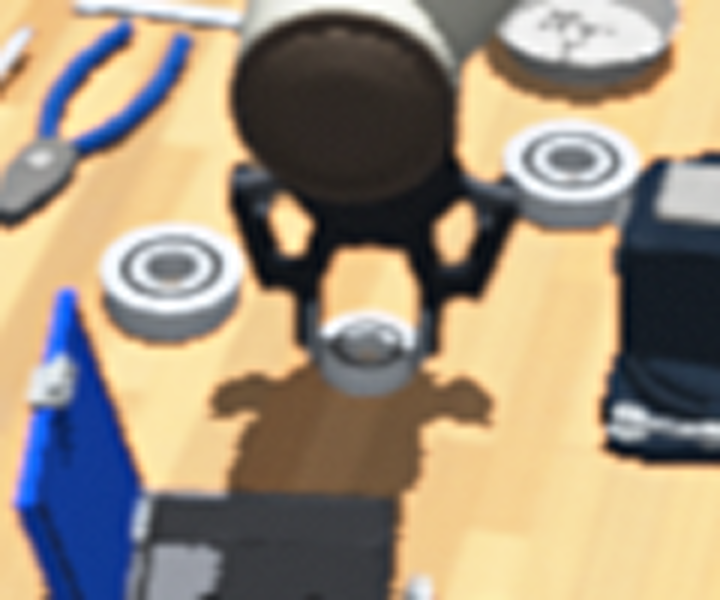

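The side crop shows the bearing between the fingers at about (367,345), but nearer the camera than the pads. The 43.5 mm width suggests an off-centre chord, so I'll measure with depth.

```bash
python3 - <<'E'
from h import *
d=np.load("pics/s3.npy"); u0,v0=proj("side",[587,-74,40]).astype(int)-[60,50]
K,Rm,t=cal("side")
for r in range(51,70):
    row=[]
    for c in range(49,75,3):
        p=px("side",u0+c,v0+r,float(d[v0+r,u0+c])); row.append("%4d,%4d,%3d"%tuple(p.round()))
    print(r,*row,sep=" | ")
E
```

```text
51 |  616, -59, 43 |  608, -60, 44 |  614,-114,  1 |  606,-120, -2 |  598,-124, -3 |  588,-121,  1 |  580,-125,  0 |  558, -67, 48 |  550, -69, 49
52 |  617, -61, 37 |  607, -57, 43 |  613,-112, -1 |  605,-116, -3 |  591, -98, 14 |  588,-119, -1 |  580,-125, -4 |  557, -65, 47 |  550, -71, 43
53 |  618, -63, 32 |  607, -57, 39 |  611,-105,  1 |  599, -93, 13 |  591, -96, 12 |  581, -93, 16 |  577,-114,  1 |  558, -69, 40 |  550, -70, 40
54 |  617, -62, 30 |  608, -61, 32 |  606, -84, 15 |  599, -91, 11 |  589, -88, 15 |  581, -91, 14 |  572, -89, 18 |  558, -67, 38 |  551, -75, 33
55 |  616, -56, 31 |  608, -58, 31 |  605, -80, 14 |  596, -82, 15 |  588, -84, 14 |  579, -84, 16 |  571, -89, 14 |  558, -69, 33 |  551, -76, 28
56 |  618, -63, 22 |  608, -59, 26 |  604, -76, 14 |  595, -77, 15 |  588, -86,  9 |  580, -88,  9 |  571, -85, 14 |  559, -72, 27 |  551, -75, 25
57 |  617, -61, 20 |  607, -56, 25 |  602, -69, 17 |  595, -76, 12 |  588, -86,  6 |  579, -83, 10 |  570, -83, 12 |  558, -68, 26 |  550, -71, 25
58 |  624, -84, -4 |  608, -58, 20 |  602, -69, 13 |  593, -68, 16 |  5
[... 992 characters left out ...]
 |  598, -56, -2 |  590, -56,  0 |  580, -52,  5 |  572, -56,  4 |  566, -66, -4 |  556, -64,  0 |  549, -70, -3
66 |  613, -44,  1 |  604, -43,  3 |  597, -51, -2 |  589, -54, -3 |  579, -51,  2 |  572, -58, -2 |  563, -56,  1 |  556, -63, -3 |  547, -60,  1
67 |  612, -42, -1 |  603, -40,  3 |  596, -48, -3 |  589, -53, -5 |  579, -50, -1 |  571, -54, -2 |  563, -56, -3 |  554, -55,  1 |  547, -62, -4
68 |  611, -38, -1 |  603, -41, -2 |  595, -45, -3 |  586, -41,  2 |  579, -48, -3 |  570, -47,  0 |  561, -48,  1 |  554, -53, -2 |  545, -54, -1
69 |  609, -31,  1 |  602, -36, -1 |  594, -41, -4 |  585, -40, -1 |  578, -46, -5 |  568, -41,  1 |  560, -44,  1 |  552, -45,  2 |  545, -54, -4
```

The depth shows the bearing still flat on the bench, centred at about (584,-75). The fingers just gripped too high and rode up its rim. I'll reopen, go lower, and feel for the bench.

Call:
send_rows(steps=[[[0,0,0,0,0.65],[0,0,0,0,0.65],[0,0,0.2,0,0.65],[0,0,0.2,0,0.65],[0,0,0.2,0,0.65],[0,0,0.1,0,0.65],[0,0,0,0,0.65]]])

```text
clock: 7.47
position: [589.0, -74.2, 1.3]
ee_rot: [0.776, -0.63, 0.014, -0.008]
contact_force: [-1.3, 0.1, 0.3]
gripper_width: 55.4
```

Call:
send_rows(steps=[[[0,0.3,0.15,0,0.65],[0,0,0.1,0,0.65],[0,0,0.1,0,0.65],[0,0,0,0,0.65]]])

```text
clock: 7.8
position: [585.8, -75.0, -2.9]
ee_rot: [0.776, -0.63, 0.014, -0.008]
contact_force: [-0.5, 0.4, 1.1]
gripper_width: 55.3
```

Call:
send_rows(steps=[[[0,0,-0.1,0,0.6],[0,0,0,0,0.55],[0,0,0,0,0.45],[0,0,0,0,0.45],[0,0,0,0,0.45],[0,0,0,0,0.45]]])

```text
clock: 8.3
position: [586.5, -74.8, -0.8]
ee_rot: [0.776, -0.63, 0.015, -0.008]
contact_force: [-0.4, 0.9, 1.8]
gripper_width: 44.4
```

Call:
send_rows(steps=[[[0,0,0,0,0.7],[0,0,0,0,0.75],[0,0,-1.5,0,0.75],[0,0,-1.5,0,0.75],[0,0,0,-0.12,0.75],[0,0,0,-0.123,0.75],[0,0,0,-0.123,0.75],[0,0,0,-0.123,0.75],[0,0,0,-0.123,0.75],[0,0,0,-0.123,0.75]]])

```text
clock: 9.13
position: [584.7, -74.7, 29.1]
ee_rot: [0.953, -0.302, 0.016, -0.002]
contact_force: [0.2, -0.7, 0.0]
gripper_width: 64.0
```

Call:
send_rows(steps=[[[0,0,0,-0.123,0.75],[0,0,0,-0.123,0.75],[0,0,0,-0.123,0.75],[0,0,0,-0.123,0.75],[0,0,0,-0.123,0.75],[0,0,0,-0.123,0.75],[0,0,0,0,0.75],[0,0,0,0,0.75]]])

```text
clock: 9.8
position: [584.1, -74.8, 27.9]
ee_rot: [0.998, 0.068, 0.015, 0.004]
contact_force: [-0.7, -0.2, -1.1]
gripper_width: 64.3
```

```bash
python3 - <<'E'
from h import *
to(586.5,-74.8,0)
E
```

```text
clk 9.80 pos [584.1 -74.8  27.9] yaw 0.136 tilt [ 0.03  -0.006 -1.   ] F [-0.7 -0.2 -1.1] w 64.3
 go cm (after turn): x 0.24 y 0.05 z 2.79 turn -0.063
```

Call:
send_rows(steps=[[[0.2,0.05,0.8,-0.063,0.7],[0,0,0.8,0,0.65],[0,0,0.5,0,0.65],[0,0,0.3,0,0.65],[0,0,0.1,0,0.65],[0,0,0,0,0.65]]])

```text
clock: 10.3
position: [586.7, -75.3, 1.1]
ee_rot: [0.996, 0.093, 0.015, 0.004]
contact_force: [0.6, -0.7, 0.7]
gripper_width: 55.6
```

```bash
python3 - <<'E'
from h import *
to(586.5,-74.8,-1)
E
```

```text
clk 10.30 pos [586.7 -75.3   1.1] yaw 0.186 tilt [ 0.03  -0.006 -1.   ] F [ 0.6 -0.7  0.7] w 55.6
 go cm (after turn): x -0.01 y -0.05 z 0.21 turn -0.013
```

Call:
send_rows(steps=[[[0,0,0.15,-0.013,0.6],[0,0,0,0,0.55],[0,0,0,0,0.4],[0,0,0,0,0.4],[0,0,0,0,0.4],[0,0,0,0,0.4]]])

```text
clock: 10.8
position: [587.0, -75.4, 0.3]
ee_rot: [0.995, 0.099, 0.015, 0.004]
contact_force: [-0.5, 0.2, 0.1]
gripper_width: 44.4
```

Call:
send_rows(steps=[[[0,0,-0.5,0,0.4],[0,0,-1.5,0,0.4],[0,0,-3.0,0,0.4],[0,0,-3.5,0,0.4],[0,0,-2,0,0.4],[0,0,0,0,0.4]]])

```text
clock: 11.3
position: [580.7, -74.9, 106.7]
ee_rot: [0.995, 0.098, 0.01, 0.004]
contact_force: [0.5, -0.3, -0.4]
gripper_width: 44.5
```

```bash
python3 - <<'E'
from h import *
to(586.5,-74.8,100)
im,d=snap("side","s4"); t,dt=snap("top","t2"); s=arm.read_state()["position"]
u,v=proj("side",s+[0,0,0]).astype(int)
a=cv2.resize(im[v-40:v+40,u-50:u+50],None,fx=4,fy=4,interpolation=cv2.INTER_CUBIC)
b=cv2.resize(t[170:250,250:350],None,fx=4,fy=4,interpolation=cv2.INTER_CUBIC)
cv2.imwrite("pics/c5.png",np.hstack([a,b]))
E
```

```text
clk 11.30 pos [580.7 -74.9 106.7] yaw 0.197 tilt [ 0.021 -0.006 -1.   ] F [ 0.5 -0.3 -0.4] w 44.5
 go cm (after turn): x 0.57 y 0.11 z 0.67 turn -0.002
```

View pics/c5.png

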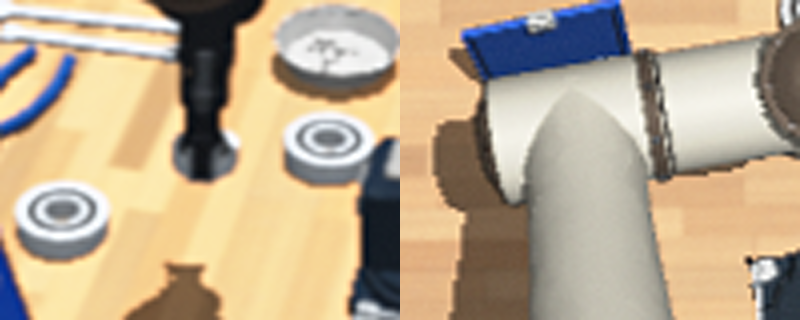

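The bearing is held centred between the pads. The arm hides the case from above, so I'll swing aside briefly to measure the open case accurately.

Call:
send_rows(steps=[[[0,3.5,-2,0,0.4],[0,3.5,-2,0,0.4],[0,3.5,-1,0,0.4],[0,3.5,0,0,0.4],[0,0,0,0,0.4],[0,0,0,0,0.4]]])

```text
clock: 11.9
position: [599.7, -214.9, 142.7]
ee_rot: [0.995, 0.099, -0.004, 0.001]
contact_force: [0.5, -0.7, -0.8]
gripper_width: 44.5
```

```bash
python3 - <<'E'
from h import *
to(585.7,122.2,100)
t=np.mean([snap("top","t3")[0].astype(float) for _ in range(4)],0).astype(np.uint8)
s=np.mean([snap("side","s5")[0].astype(float) for _ in range(4)],0).astype(np.uint8)
cv2.imwrite("pics/t3m.png",t);cv2.imwrite("pics/s5m.png",s)
a=cv2.resize(t[180:236,262:324],None,fx=8,fy=8,interpolation=cv2.INTER_CUBIC)
# predicted post-top positions (z=15) and centre marks for hypothesis C
def mark(img,n,u0,v0,f,C):
    c,q=np.cos(YAW),np.sin(YAW)
    for ex,ey,z in((23.2,18.2,15),(23.2,-18.2,15),(-23.2,18.2,15),(-23.2,-18.2,15),(0,0,5),(56,68,32),(56,-68,32),(-56,68,32),(-56,-68,32),(-100,0,24)):
        u,v=proj(n,[C[0]+ex*c-ey*q,C[1]+ex*q+ey*c,z]); cv2.drawMarker(img,(int((u-u0+.5)*f),int((v-v0+.5)*f)),(0,255,255),cv2.MARKER_CROSS,8,1)
C=(585.0,121.6)
mark(a,"top",262,180,8,C)
b=cv2.resize(s[190:275,275:360],None,fx=5.2,fy=5.2,interpolation=cv2.INTER_CUBIC); 
b=b[:448]; pad=np.zeros((448,800,3),np.uint8); pad[:,:496]=a; pad[:b.shape[0],496:496+304]=b[:,:304]
cv2.imwrite("pics/c6.png",pad)
E
```

```text
clk 11.90 pos [ 599.7 -214.9  142.7] yaw 0.199 tilt [-0.008 -0.003 -1.   ] F [ 0.5 -0.7 -0.8] w 44.5
 go cm (after turn): x 5.29 y -33.32 z 4.27 turn -0.000
```

View pics/c6.png

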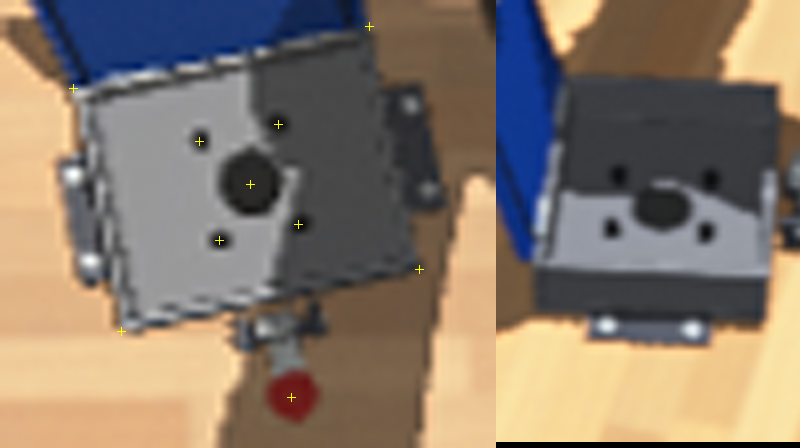

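The marks predicted for a case centre of (585.0,121.6) fall on the posts to within about 0.5 mm. Corrected by the bearing offset, the target is about (585.8,121.6).

Call:
send_rows(steps=[[[0.5,-3.6,0,0,0.4],[0.6,-3.6,0,0,0.4],[0.6,-3.6,0,0,0.4],[0.6,-3.6,0.3,0,0.4],[0.6,-3.6,0.5,0,0.4],[0.6,-3.6,0.5,0,0.4],[0.6,-3.6,0.5,0,0.4],[0.5,-3,0.5,0,0.4],[0.3,-1.5,0,0,0.4],[0,0,0,0,0.4]]])

```text
clock: 13.13
position: [588.8, 105.4, 123.4]
ee_rot: [0.995, 0.104, 0.003, 0.002]
contact_force: [-0.8, -0.1, -1.2]
gripper_width: 44.3
```

```bash
python3 - <<'E'
from h import *
to(585.8,121.6,60)
E
```

```text
clk 13.13 pos [588.8 105.4 123.4] yaw 0.208 tilt [ 0.006 -0.003 -1.   ] F [-0.8 -0.1 -1.2] w 44.3
 go cm (after turn): x 0.03 y -1.65 z 6.34 turn 0.009
```

Call:
send_rows(steps=[[[0,-0.8,1.5,0.009,0.4],[0,-0.8,1.5,0,0.4],[0,0,1.5,0,0.4],[0,0,1,0,0.4],[0,0,0.5,0,0.4],[0,0,0,0,0.4],[0,0,0,0,0.4]]])

```text
clock: 13.72
position: [586.6, 123.8, 64.4]
ee_rot: [0.995, 0.102, 0.006, 0.001]
contact_force: [0.2, -0.4, -1.0]
gripper_width: 44.7
```

```bash
python3 - <<'E'
from h import *
to(585.8,121.6,20)
E
```

```text
clk 13.72 pos [586.6 123.8  64.4] yaw 0.204 tilt [ 0.012 -0.001 -1.   ] F [ 0.2 -0.4 -1. ] w 44.7
 go cm (after turn): x -0.12 y 0.20 z 4.44 turn 0.005
```

Call:
send_rows(steps=[[[-0.1,0.2,1,0.005,0.4],[0,0,1,0,0.4],[0,0,1,0,0.4],[0,0,0.8,0,0.4],[0,0,0.2,0,0.4],[0,0,0,0,0.4],[0,0,0,0,0.4]]])

```text
clock: 14.3
position: [587.9, 120.2, 21.8]
ee_rot: [0.995, 0.098, 0.007, 0.001]
contact_force: [0.1, -0.6, -1.7]
gripper_width: 44.5
```

```bash
python3 - <<'E'
from h import *
to(585.8,121.6,20)
E
```

```text
clk 14.30 pos [587.9 120.2  21.8] yaw 0.197 tilt [ 0.014  0.    -1.   ] F [ 0.1 -0.6 -1.7] w 44.5
 go cm (after turn): x -0.18 y -0.18 z 0.18 turn -0.002
```

Call:
send_rows(steps=[[[-0.18,-0.15,0.1,0,0.4],[0,0,0,0,0.4],[0,0,0,0,0.4]]])

```text
clock: 14.55
position: [586.2, 121.8, 21.1]
ee_rot: [0.995, 0.098, 0.008, 0.001]
contact_force: [0.4, -0.0, -1.8]
gripper_width: 44.5
```

```bash
python3 - <<'E'
from h import *
to(585.8,121.6,6)
E
```

```text
clk 14.55 pos [586.2 121.8  21.1] yaw 0.197 tilt [ 0.015  0.    -1.   ] F [ 0.4 -0.  -1.8] w 44.5
 go cm (after turn): x -0.05 y 0.01 z 1.51 turn -0.002
```

Call:
send_rows(steps=[[[-0.05,0,0.2,0,0.4],[0,0,0.2,0,0.4],[0,0,0.2,0,0.4],[0,0,0.15,0,0.4]]])

```text
clock: 14.88
position: [586.6, 122.3, 14.5]
ee_rot: [0.995, 0.099, 0.009, 0.0]
contact_force: [0.5, 0.4, -1.5]
gripper_width: 44.5
```

Call:
send_rows(steps=[[[-0.07,0.05,0.1,0,0.4],[0,0,0.15,0,0.4],[0,0,0.15,0,0.4]]])

```text
clock: 15.13
position: [586.1, 121.6, 10.0]
ee_rot: [0.995, 0.099, 0.009, 0.0]
contact_force: [-0.3, -0.8, -1.2]
gripper_width: 44.6
```

Well below the post tops with no contact force, so the bearing is going between the posts.

Call:
send_rows(steps=[[[0,0,0.12,0,0.4],[0,0,0.12,0,0.4],[0,0,0.1,0,0.4]]])

```text
clock: 15.38
position: [586.1, 121.5, 6.0]
ee_rot: [0.995, 0.099, 0.009, 0.0]
contact_force: [-0.6, -0.5, -1.6]
gripper_width: 44.4
```

Call:
send_rows(steps=[[[0,0,0.07,0,0.4],[0,0,0.07,0,0.4]]])

```text
clock: 15.55
position: [586.0, 121.5, 5.3]
ee_rot: [0.995, 0.099, 0.009, 0.0]
contact_force: [-2.7, 0.2, 6.2]
gripper_width: 44.8
```

Call:
send_rows(steps=[[[0,0,0,0,0.7],[0,0,0,0,0.7],[0,0,0,0,0.7],[0,0,-0.5,0,0.7],[0,0,-1.5,0,0.7],[0,0,-3,0,0.7],[0,0,-3.5,0,0.7],[-1,0,-3.5,0,0.7],[0,0,-3,0,0.3],[0,0,-1.5,0,0]]])

```text
clock: 16.38
position: [571.7, 118.2, 174.3]
ee_rot: [0.995, 0.099, 0.005, 0.002]
contact_force: [-0.1, 0.3, 0.3]
gripper_width: 36.9
```

```bash
python3 - <<'E'
from h import *
to(585.8,121.6,20)
s,d=snap("side","s6")
cv2.imwrite("pics/c7.png",cv2.resize(s[190:275,275:360],None,fx=6,fy=6,interpolation=cv2.INTER_CUBIC))
E
```

```text
clk 16.38 pos [571.7 118.2 174.3] yaw 0.198 tilt [ 0.01  -0.003 -1.   ] F [-0.1  0.3  0.3] w 36.9
 go cm (after turn): x 1.45 y -0.06 z 15.43 turn -0.001
```

View pics/c7.png

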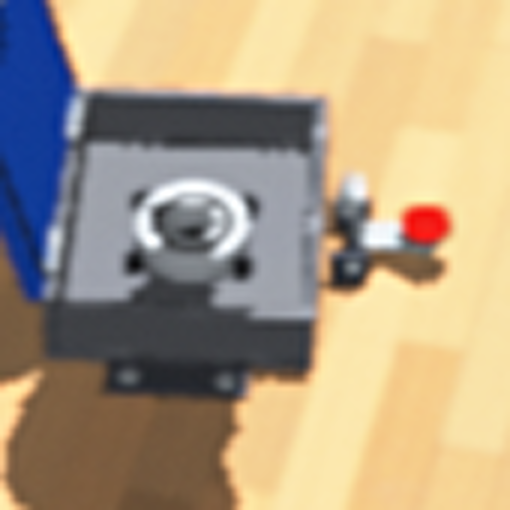

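The bearing sits flat and centred between the posts at crop (190,222). Before swinging the lid I'll check for obstacles behind it.

```bash
python3 - <<'E'
from h import *
d=np.load("pics/t3.npy"); K,Rm,t=cal("top")
v,u=np.mgrid[0:400,0:640]; P=np.stack([u,v,np.ones_like(u)],-1)@np.linalg.inv(K).T*d[...,None]; W=(P-t)@Rm
for x0 in range(620,900,20):
    row=[]
    for y0 in range(40,261,20):
        m=(abs(W[...,0]-x0-10)<10)&(abs(W[...,1]-y0-10)<10)&(d>0); row.append("%4d"%W[...,2][m].max() if m.any() else "   .")
    print(x0,*row)
c,q=np.cos(YAW),np.sin(YAW)
to(585.8+112*c,121.6+112*q,190)
E
```

```text
620 1147 1147 1149 1149   35   58   77   93   88    5    5    5
640    4   80  833  109  150  151  147  144  143    8    5    4
660    6  145  817  818  158  156  144  144    .    5    6    7
680    7  141  142 1035    0   -2    3    6    4    5    6    5
700    4    6    6    4    5    4    6    7    5    6    3    6
720    8    5    5    7    8    4   14   14   11    7    9    5
740    7    7    6    6   18   19   21   17    4    7    7    8
760   31    5    6    5    6    6   23    4    7    5    6    6
780   31    4    6    7    5    8   19   21    6    8    5    6
800    7    7   15   24   23   24   28   30    6    6    5    6
820    4    3   22   26   25   26   25   27    5    7  817  818
840    6    3   29   29    5    8    4   22    1    5    0    3
860    .    .    .    .    .    .    .    .    .    .    .    4
880    .    .    .    .    .    .    .    .    .    .    .    2
clk 16.43 pos [573.  118.6 176.9] yaw 0.198 tilt [ 0.015 -0.002 -1.   ] F [1.3 0.4 2.5] w 29.1
 go cm (after turn): x 12.51 y -0.04 z -1.31 turn -0.001
```

Call:
send_rows(steps=[[[0,0,-2,0,0],[2,0,-1.5,0,0],[3,0,0,0,0],[3,0,0,0,0],[2.5,0,0,0,0],[1.5,0,0,0,0],[0,0,0,0,0],[0,0,0,0,0]]])

```text
clock: 17.1
position: [693.7, 142.6, 222.2]
ee_rot: [0.995, 0.099, 0.012, -0.001]
contact_force: [0.5, -0.3, -0.6]
gripper_width: 0.3
```

```bash
cat >> h.py <<'E'
def case():
    p=arm.read_state()["position"]; e=p[:2]-[585.8,121.6]; c,q=np.cos(YAW),np.sin(YAW)
    print(" case frame x %.1f y %.1f z %.1f"%(e[0]*c+e[1]*q,-e[0]*q+e[1]*c,p[2]))
E
python3 - <<'E'
from h import *
c,q=np.cos(YAW),np.sin(YAW)
to(585.8+114*c,121.6+114*q,125); case()
E
```

```text
clk 17.10 pos [693.7 142.6 222.2] yaw 0.198 tilt [ 0.024  0.004 -1.   ] F [ 0.5 -0.3 -0.6] w 0.3
 go cm (after turn): x 0.41 y -0.07 z 9.72 turn -0.001
 case frame x 109.9 y -0.7 z 222.2
```

Call:
send_rows(steps=[[[0.4,0,2.5,0,0],[0,0,3,0,0],[0,0,2.5,0,0],[0,0,1,0,0],[0,0,0,0,0],[0,0,0,0,0]]])

```text
clock: 17.6
position: [696.7, 143.0, 132.6]
ee_rot: [0.995, 0.099, 0.013, -0.001]
contact_force: [0.1, -0.2, 1.2]
gripper_width: 0.2
```

```bash
python3 - <<'E'
from h import *
to(0,0); case()
E
```

```text
clk 17.60 pos [696.7 143.  132.6] yaw 0.199 tilt [ 0.026  0.004 -1.   ] F [ 0.1 -0.2  1.2] w 0.2
 go cm (after turn): x -71.12 y 0.24 z 0.00 turn -0.000
 case frame x 112.9 y -1.0 z 132.6
```

Call:
send_rows(steps=[[[-0.6,0,0.7,0,0],[-0.5,0,0,0,0],[-0.5,0,0,0,0],[-0.5,0,0,0,0],[-0.5,0,0,0,0]]])

```text
clock: 18.02
position: [673.6, 138.7, 132.9]
ee_rot: [0.995, 0.1, 0.02, -0.002]
contact_force: [0.5, -0.0, -0.9]
gripper_width: 0.3
```

```bash
python3 - <<'E'
from h import *
to(0,0); case()
E
```

```text
clk 18.02 pos [673.6 138.7 132.9] yaw 0.200 tilt [ 0.039  0.008 -0.999] F [ 0.5 -0.  -0.9] w 0.3
 go cm (after turn): x -68.77 y 0.28 z 0.00 turn 0.001
 case frame x 89.4 y -0.6 z 132.9
```

Call:
send_rows(steps=[[[-0.6,0,0.5,0,0],[-0.6,0,0.3,0,0],[-0.6,0,0.2,0,0],[-0.6,0,0.1,0,0]]])

```text
clock: 18.35
position: [651.6, 134.6, 124.9]
ee_rot: [0.995, 0.1, 0.026, -0.003]
contact_force: [0.8, 0.4, 0.9]
gripper_width: 0.1
```

```bash
python3 - <<'E'
from h import *
to(0,0); case()
E
```

```text
clk 18.35 pos [651.6 134.6 124.9] yaw 0.201 tilt [ 0.05   0.011 -0.999] F [0.8 0.4 0.9] w 0.1
 go cm (after turn): x -66.53 y 0.32 z 0.00 turn 0.002
 case frame x 67.0 y -0.2 z 124.9
```

Call:
send_rows(steps=[[[-0.65,0,0.05,0,0],[-0.65,0,0.1,0,0],[-0.65,0,0.15,0,0],[-0.65,0,0.2,0,0],[-0.65,0,0.2,0,0]]])

```text
clock: 18.77
position: [619.3, 128.2, 118.0]
ee_rot: [0.994, 0.101, 0.029, -0.004]
contact_force: [2.1, 0.6, 1.6]
gripper_width: -0.1
```

```bash
python3 - <<'E'
from h import *
to(0,0); case()
im,d=snap("side","s7"); h=cv2.cvtColor(im,cv2.COLOR_BGR2HSV);m=cv2.inRange(h,(108,150,60),(125,255,255)); m[:,:265]=0
ys,xs=np.where(m>0); k=m>0; W=np.array([px("side",u,v,float(d[v,u])) for v,u in zip(ys,xs)]); c,q=np.cos(YAW),np.sin(YAW)
e=W[:,:2]-[585.8,121.6]; X=e@[c,q]; print(np.percentile(X,[2,50,98]).round(),np.percentile(W[:,2],[2,50,98]).round())
cv2.imwrite("pics/c8.png",cv2.resize(im[110:270,240:380],None,fx=3.7,fy=3.7,interpolation=cv2.INTER_CUBIC))
E
```

```text
clk 18.77 pos [619.3 128.2 118. ] yaw 0.203 tilt [ 0.057  0.013 -0.998] F [2.1 0.6 1.6] w -0.1
 go cm (after turn): x -63.24 y 0.32 z 0.00 turn 0.004
 case frame x 34.1 y -0.2 z 118.0
[  9.  33. 137.] [ 11.  90. 178.]
```

View pics/c8.png

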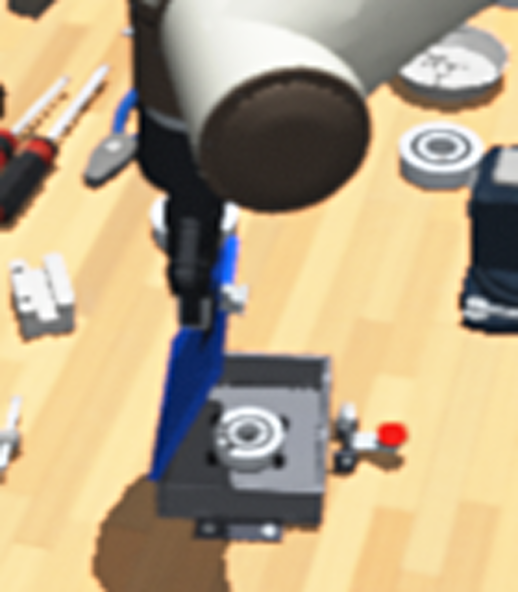

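The side crop shows the lid pushed forward to about 65° and the bearing still seated. I'll follow the arc down.

Call:
send_rows(steps=[[[-0.5,0,0.2,0,0],[-0.55,0,0.3,0,0],[-0.5,0,0.35,0,0],[-0.5,0,0.4,0,0],[-0.4,0,0.45,0,0],[-0.4,0,0.5,0,0]]])

```text
clock: 19.32
position: [588.5, 121.8, 93.2]
ee_rot: [0.994, 0.101, 0.028, -0.003]
contact_force: [0.4, 0.5, 4.7]
gripper_width: 0.0
```

```bash
python3 - <<'E'
from h import *
to(0,0); case()
E
```

```text
clk 19.32 pos [588.5 121.8  93.2] yaw 0.203 tilt [ 0.056  0.013 -0.998] F [0.4 0.5 4.7] w 0.0
 go cm (after turn): x -60.10 y 0.31 z 0.00 turn 0.004
 case frame x 2.7 y -0.3 z 93.2
```

Call:
send_rows(steps=[[[-0.4,0,0.45,0,0],[-0.4,0,0.5,0,0],[-0.35,0,0.5,0,0],[-0.3,0,0.5,0,0],[-0.3,0,0.3,0,0]]])

```text
clock: 19.73
position: [571.3, 118.4, 67.2]
ee_rot: [0.994, 0.101, 0.029, -0.004]
contact_force: [4.5, 0.2, 2.3]
gripper_width: -0.0
```

```bash
python3 - <<'E'
from h import *
to(0,0); case()
E
```

```text
clk 19.73 pos [571.3 118.4  67.2] yaw 0.203 tilt [ 0.057  0.013 -0.998] F [4.5 0.2 2.3] w -0.0
 go cm (after turn): x -58.34 y 0.32 z 0.00 turn 0.004
 case frame x -14.8 y -0.2 z 67.2
```

Call:
send_rows(steps=[[[-0.4,0,0.2,0,0],[-0.4,0,0.2,0,0],[-0.4,0,0.2,0,0],[-0.4,0,0.2,0,0]]])

```text
clock: 20.07
position: [559.2, 116.8, 58.1]
ee_rot: [0.994, 0.102, 0.034, -0.005]
contact_force: [3.7, 1.4, 3.1]
gripper_width: 0.0
```

```bash
python3 - <<'E'
from h import *
to(0,0); case()
E
```

```text
clk 20.07 pos [559.2 116.8  58.1] yaw 0.204 tilt [ 0.066  0.016 -0.998] F [3.7 1.4 3.1] w 0.0
 go cm (after turn): x -57.13 y 0.39 z 0.00 turn 0.005
 case frame x -27.0 y 0.5 z 58.1
```

Call:
send_rows(steps=[[[-0.4,0,0.05,0,0],[-0.4,0,0.05,0,0],[0,0,0.15,0,0]]])

```text
clock: 20.32
position: [549.6, 114.9, 54.7]
ee_rot: [0.994, 0.102, 0.033, -0.005]
contact_force: [1.6, 0.9, 3.5]
gripper_width: 0.0
```

```bash
python3 - <<'E'
from h import *
to(0,0); case()
E
```

```text
clk 20.32 pos [549.6 114.9  54.7] yaw 0.204 tilt [ 0.065  0.016 -0.998] F [1.6 0.9 3.5] w 0.0
 go cm (after turn): x -56.15 y 0.40 z 0.00 turn 0.005
 case frame x -36.8 y 0.6 z 54.7
```

Now above the push patch, so I'll descend in small steps.

Call:
send_rows(steps=[[[0,0,0.12,0,0],[0,0,0.12,0,0],[0,0,0.1,0,0]]])

```text
clock: 20.57
position: [549.1, 114.8, 51.6]
ee_rot: [0.994, 0.102, 0.033, -0.005]
contact_force: [0.9, 1.9, 6.5]
gripper_width: -0.1
```

Call:
send_rows(steps=[[[0,0,0.08,0,0],[0,0,0.08,0,0]]])

```text
clock: 20.73
position: [548.9, 114.7, 50.5]
ee_rot: [0.994, 0.102, 0.032, -0.004]
contact_force: [1.7, 0.7, 7.0]
gripper_width: 0.2
```

Call:
send_rows(steps=[[[0,0,0.08,0,0],[0,0,0.08,0,0],[0,0,0.08,0,0]]])

```text
clock: 20.98
position: [548.8, 114.7, 49.4]
ee_rot: [0.994, 0.102, 0.032, -0.004]
contact_force: [1.1, 0.3, 7.4]
gripper_width: 0.4
```

Call:
send_rows(steps=[[[0,0,0.12,0,0],[0,0,0.12,0,0],[0,0,0.12,0,0]]])

```text
clock: 21.23
position: [548.6, 114.7, 47.6]
ee_rot: [0.994, 0.103, 0.031, -0.004]
contact_force: [0.1, 1.1, 8.7]
gripper_width: 0.3
```

Call:
send_rows(steps=[[[0,0,0.12,0,0],[0,0,0.12,0,0],[0,0,0.12,0,0]]])

```text
clock: 21.48
position: [548.3, 114.6, 46.2]
ee_rot: [0.994, 0.103, 0.031, -0.003]
contact_force: [1.3, 1.2, 6.8]
gripper_width: -0.1
```

Call:
send_rows(steps=[[[0,0,0.12,0,0],[0,0,0.12,0,0],[0,0,0.12,0,0]]])

```text
clock: 21.73
position: [546.6, 114.0, 42.3]
ee_rot: [0.994, 0.102, 0.029, -0.003]
contact_force: [-0.4, -0.6, 0.4]
gripper_width: 0.2
```

The force dropped from 7 N to 0.4 N, so the latch has probably snapped. I'll press a touch more to make sure.

Call:
send_rows(steps=[[[0,0,0.06,0,0],[0,0,0.06,0,0]]])

```text
clock: 21.9
position: [546.1, 113.7, 40.3]
ee_rot: [0.994, 0.102, 0.028, -0.002]
contact_force: [1.0, 0.5, 9.0]
gripper_width: 0.0
```

Call:
send_rows(steps=[[[0,0,-0.3,0,0],[0,0,-1,0,0],[0,0,-3,0,0],[0,0,-3.5,0,0],[0,2,-3,0,0],[0,3.5,-1,0,0],[0,3.5,0,0,0],[0,3.5,0,0,0],[0,3.5,0,0,0],[0,3,0,0,0]]])

```text
clock: 22.73
position: [563.7, -80.1, 160.5]
ee_rot: [0.994, 0.106, 0.009, 0.001]
contact_force: [0.2, 0.7, 0.6]
gripper_width: 0.2
```

Call:
send_rows(steps=[[[0,3,0,0,0],[0,1,0,0,0],[0,0,0,0,0],[0,0,0,0,0],[0,0,0,0,0],[0,0,0,0,0]]])

```text
clock: 23.23
position: [564.0, -124.7, 157.7]
ee_rot: [0.995, 0.101, 0.0, -0.001]
contact_force: [-0.6, -0.3, 0.9]
gripper_width: -0.1
```

```bash
python3 - <<'E'
from h import *
to(0,0)
im,d=snap("side","s8"); t,dt=snap("top","t8")
c,q=np.cos(YAW),np.sin(YAW)
for x in(-45,-20,20,50):
    for y in(-50,0,50):
        u,v=proj("top",[585.3+x*c-y*q,121.3+x*q+y*c,40]).round().astype(int); print(x,y,px("top",u,v,float(dt[v,u]))[2].round(1),end=" ; ")
cv2.imwrite("pics/c9.png",np.hstack([cv2.resize(im[100:300,230:430],None,fx=2,fy=2),cv2.resize(t[130:250,200:320],(400,400))]))
E
```

```text
clk 23.23 pos [ 564.  -124.7  157.7] yaw 0.202 tilt [ 0.     0.002 -1.   ] F [-0.6 -0.3  0.9] w -0.1
 go cm (after turn): x -52.83 y -23.37 z 0.00 turn 0.003
-45 -50 525.0 ; -45 0 467.9 ; -45 50 48.3 ; -20 -50 513.1 ; -20 0 489.7 ; -20 50 45.1 ; 20 -50 498.6 ; 20 0 496.9 ; 20 50 42.1 ; 50 -50 488.9 ; 50 0 490.0 ; 50 50 40.1 ;
```

View pics/c9.png

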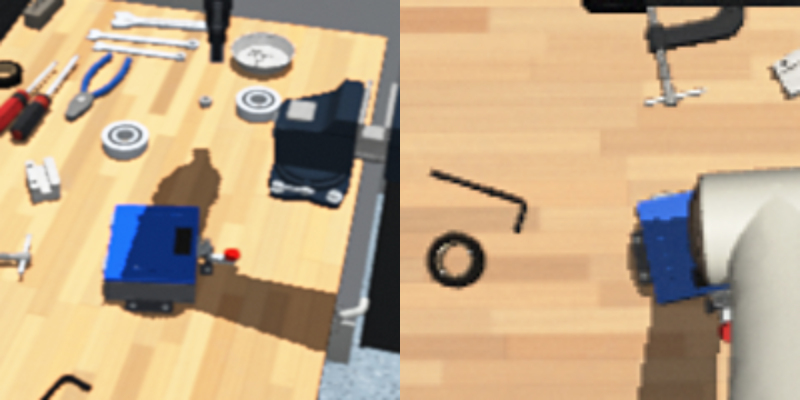

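The lid stays down, but the depth suggests a slope. I'll compare it with the initial latched lid.

```bash
python3 - <<'E'
from h import *
c,q=np.cos(YAW),np.sin(YAW)
def fit(n,d,ylim):
    A=[];Z=[]
    for x in range(-50,52,3):
        for y in range(ylim[0],ylim[1],3):
            u,v=proj(n,[585.3+x*c-y*q,121.3+x*q+y*c,40]).round().astype(int); p=px(n,u,v,float(d[v,u]))
            if abs(p[2]-42)<25: A.append([x,y,1]);Z.append(p[2])
    A=np.array(A);Z=np.array(Z);s=np.linalg.lstsq(A,Z,rcond=None)[0]; r=Z-A@s; print(n,ylim,s.round(3),len(Z),r.std().round(2))
for tag in("top0","t8"): fit("top",np.load(f"pics/{tag}.npy"),(38,62))
for tag in("side0","s8"): fit("side",np.load(f"pics/{tag}.npy"),(-55,55))
fit("side",optics.get_image("side")[1],(-55,55)); print(arm.read_state()["clock"])
E
```

```text
top (38, 62) [-1.8000e-02 -4.2000e-02  4.2932e+01] 272 2.86
top (38, 62) [-7.0000e-03 -1.5000e-02  4.1735e+01] 269 2.86Traceback (most recent call last):
  File "<stdin>", line 11, in <module>
  File "<stdin>", line 7, in fit
  File "h.py", line 9, in px
    K,Rm,t=cal(n); p=np.linalg.inv(K)@[u,v,1]*d; return Rm.T@(p-t)
           ~~~^^^
  File "h.py", line 5, in cal
    c=optics.get_calibration(n); return np.array(c["K"]),cv2.Rodrigues(np.array(c["rvec"],float))[0],np.array(c["tvec"],float).ravel()
ValueError: time passes only in moves, steps and waits
```

The full fit shows the lid flat: slope 0.007, against 0.018 when it was latched at the start. The point heights were just depth noise. It has stayed shut for over 1 s, so I'll hand in.

```bash
python3 -c "
from bench import job; print(job.job_done())"
```

```text
the job is handed in; nothing more can be done
None
```

The job is done and handed in at about 23 s of the 69 s allowed: the bearing is seated in the case and the lid is latched shut over it.

- **Button and lid opening:** I pressed the red button with a highest reading of about 6 N, and the side picture showed the lid fully open.
- **Bearing:** My first grip was too high and rode up the rim, so I reopened and gripped lower. I then centred it with a second squeeze and lowered it between the posts. I felt floor contact at about 6 N, and the picture after release showed it flat and centred.
- **Closing:** I swung the lid over from behind and pressed on the patch. The force peaked at about 9 N at the hook, dropped to 0.4 N, then rose to 9 N at the stop. I only read forces at the end of each move, so brief peaks in between were not seen.

**Last checks:** With the arm clear, the side picture showed the lid shut more than 1 s after I let go. The overhead depth fit gave it the same flatness as the latched lid at the start. Twelve single depth readings first suggested a tilt of about 0.09 rad. I put that down to noise, because the fit over about 270 points did not show it. The matching check from the side camera stopped with a script error, and I did not repeat it.

The nut, dish, tape and hex key appeared unmoved in the last picture, by eye only.

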